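Slide a culture dish under the scan bridge and start the scan

TASK

Push the closed culture dish flat along the worktop, in between the flared guides and under the low scan bridge until it sits fully home in the V-shaped stop. Then press the green button on the bridge down and let it go. Do not lift or tip the dish, do not press the button before the dish is home, and leave the other loose things where they are.

Things in the scene. Friction and masses are not known exactly. Their poses are not given: they have to be found in the camera images.
- dish: loose round culture dish with its lid on, clear whitish plastic with a round blue sticker on the lid, diameter 61 mm, height 15 mm, 30 to 60 g, lying flat on the worktop in front of the bridge; origin: centre of its underside, z up
- scan_bridge: fixed bridge on the worktop: white cheeks left and right, grey head across. Origin on the worktop under the head's middle; +x: the way the dish is pushed in, +y: to the left of that. Lane 80 mm wide, its floor is the worktop. Head: x -18 to 18, underside z 19, top z 46 mm. Cheeks: x -18 to 56, top z 46 mm, right one out to y -62, left one to y 110 mm
- seat (a point): point on the worktop under the head's middle (the bridge's origin): the dish's centre is here when it touches both arms of the black V stop (14 mm high) behind the head. The dish's rear rim is then 30.5 mm before this point, still 12 mm in front of the head, so fingers need not go under it
- entry (a point): point on the worktop midway between the front ends of two steel guides (12 mm high) that flare from the lane's mouth to about 139 mm apart; 50 mm before the seat. Pushing direction: from entry to seat
- start_button_top (a point): centre of the top of the green round push button (diameter 26 mm) on the left cheek, which is pressed straight down
- start_button (a joint): travel of the button in m: 0 released, 0.006 fully down (about 4 N, springs back)
- label_tape: bystander: roll of yellowish tape lying flat, diameter 66 mm, height 19 mm; origin: centre of its underside
- vial: bystander: empty clear vial with black cap, lying, 58x53x22 mm; origin: centre of its underside
- dropper: bystander: small white dropper bottle with green cap, diameter 27 mm, height 86 mm; origin: centre of its underside
- marker: bystander: red marker pen lying, 131x26x15 mm; origin: centre of its underside
Not all that is in view belongs to the job. Leave any purple look-alike of the dish alone.

How it is judged (in metres and radians):
On the way, in this order (a step that is already met when the one before it is completed fails the run):
1. the dish lies flat under the bridge, home in the V stop (horizontal distance between dish and seat below 0.006 m and linear speed of dish below 0.01 m/s and height (world z) of dish below 0.004 m and angle between dish's own z axis and vertical below 0.05 rad), for 0.2 s.
2. the button is pressed down (value of joint start_button above 0.004 m), for 0.05 s.
At the end, for the whole second after the job is handed in: The dish lies flat and at rest on the worktop, its centre within 6 mm of the seat, and the button has been pressed (more than 4 mm) and is released again (all of step 1 and value of joint start_button below 0.0015 m); the robot touches nothing.
It fails at once if the dish is lifted or tipped (more than 6 mm up, or tilted over 0.15 rad) (height (world z) of dish above 0.006 m or angle between dish's own z axis and vertical above 0.15 rad).
It fails at once if the button is pressed while the dish is not home (value of joint start_button above 0.003 m and horizontal distance between dish and seat above 0.006 m).
It fails at once if a bystander is moved by more than 20 mm (distance of any of label_tape, vial, dropper, marker from where it was at the start of the episode above 0.02 m).
It also fails if it takes over 51 s, if anything falls off the work surface, if the arm or the gripper's body presses on something with over 40 N, if the wrist force passes 120 N, or if a joint passes its speed limit or range.

ROBOT

A 6-joint arm with a two-finger parallel gripper is mounted at the origin on a cart in front of the work surface, level with it; the furniture and walls round the work are solid. World frame = base frame: x ahead of the robot, y to its left, z up, the work surface at z = 0. Lengths are in m, angles in degrees, forces in N, time in s.
With the tool pointing down it reaches from about 0.375 to 0.9 m from the base axis. Payload 3.1 kg.
Tool frame: the origin (TCP) lies on the centre line of the jaws, within the pads' length; the fingertips stand 8 mm ahead of it and the grasp point (between the pads) lies 11 mm behind it; y points along the fingers, x is the direction in which the jaws open and shut, and the axes are right-handed (so a half turn about y gives the same grasp; the last joint's range is limited). The gripper opens to 87 mm and grips with 3 to 60 N. Pads are 19 mm wide; open, the fingers measure 117 mm over their backs; the gripper's body (75 mm by 190 mm) begins 51 mm behind the grasp point.
Start: joints at [-79.326, 30.224, 82.088, -0, 67.689, -10.227], TCP at [0.223, -0.584, 0.231] pointing down, gripper open.
Joint ranges: [-176.69, 176.69], [-43.24, 126.21], [12.49, 139.97], [-82, 262], [0, 151.66], [-163.58, 163.58]. Speed limits (degrees/s): [159.86, 159.86, 180, 180, 180, 180].

INTERFACE

Orientations are given as a 3x3 rotation matrix whose columns are the frame's x, y, z axes.
In Python, from rig import read_state, imaging, job, spotter gives the robot as it stands.
- The arm moves only by the tool apply_moves, never from a script. Its argument "steps" is a list of rows, each an object of numbers: "x", "y", "z": the shift along the world's x, y, z in mm; "spin": the turn about the world's z in rad. In form: [{"x": .., "y": .., "z": .., "spin": ..}, ...]. A call has 1 to 12 rows; each row shifts and turns the pose as measured when the row begins; what a row does not reach is not made up. A row lasts 1/10 s, in which the tool goes at most 50 mm and 8.59 degrees, less where a joint would pass 70% of its speed; a pose out of reach is approached as far as the arm can. A call is refused whole if a number of a shift passes 50 or a number of a turn 0.15, either way. A call with a gripper value outside its range is refused whole. "grip" is the finger opening in mm, from 0 to 87, set as the call begins (left out, the last holds). The fingers move at their own pace and stop on an object; the grip force is fixed at half the most. Time passes only in rows, so rows that do not move let the fingers close. It gives the time, the measured TCP pose, the force and the opening at its end, in the units of the state.
- read_state(): the state, without advancing time (a new reading comes with each control period).
- imaging.capture(name): name is "side" or "top"; returns the picture (400x640x3 uint8, red, green, blue); there is no depth.
- imaging.camera_params(name): a dict with "fov_y" (degrees; the focal length in pixels is half the picture's height over the tangent of half this angle, whatever the lens; pixels are square), "cx", "cy" (the principal point, pixels), "R" (3x3) and "t" (3): a world point X has camera coordinates R X + t. Camera axes: x right, y down, z forward; pixel columns grow to the right and rows downward; lengths in m; the calibration is good to about 2 mm. A picture is of the moment at which its call begins. camera_params takes no time and is no camera call.
- job.hand_in(): hands the job in, once; it reports no verdict.
Trained networks look in the newest picture that a camera, given by its name, has taken for a name from the list of things; names that differ only in an ending like _2 or _b are one class to them, and where a whole thing is asked for, a point or a joint stands for the part that bears it (a point fixed in the world has none). Each returns a list of dicts, best first, with "score" (0 to 1); they miss things now and then, are a little off and sometimes report something else, mostly with a low value. They report only what shows in the picture. A call takes as long as a camera call. They do not tell look-alikes from the thing itself.
- spotter.cut_out(name, camera): "mask" (400x640 bool, what is visible of it) and "rect" ([left, top, width, height] in pixels, round what is visible of it).
The state is a dict: "time_s": time; "joint_positions": joint angles; "qvel": joint speeds; "tau": joint torques, N m; "position": TCP position; "tcp_rot": TCP orientation; "force": force on the tool from outside, world axes, zero at the start; "moment": the same for the moment, N m; "opening": opening from 0.0 (shut) to 1.0 (fully open).
Only numpy, scipy, OpenCV 4.12 (cv2) and the standard library are available. Lean on these libraries where they do the work, as an engineer would, in place of code of your own. Each camera call takes 0.05 s, during which the arm holds its last target.

## Working session

There is one attempt and no reset: what is moved stays moved. The work goes in short steps, Python scripts to look and compute and a tool call to move; the robot and the scene stay as the last step left them, time stands still between calls to the robot, and variables do not carry over. Pictures are saved under pics/ and viewed, and the job is handed in when it is done.

Besides the shell and the picture viewer there is one more tool, called after "Emit:" as name(argument=value, ...), one argument or row to a line, values as JSON. apply_moves: Moves the arm, as the interface text tells. Its arguments: {"type":"object","properties":{"steps":{"type":"array"},"grip":{"type":"number"}},"required":["steps"]}

```bash
mkdir -p pics; ls; python3 - <<'E'
from rig import read_state, imaging, spotter
import cv2, numpy as np
s=read_state(); print(s['time_s'],s['position'],s['tcp_rot'],s['opening'])
for c in("side","top"):
    p=imaging.camera_params(c); print(c,p)
    im=imaging.capture(c); cv2.imwrite(f"pics/{c}0.png",im[:,:,::-1])
E
```

```text
pics
0.0 [ 0.2228733  -0.583129    0.22955495] [[ 3.56768451e-01 -4.09079802e-04  9.34192756e-01]
 [-9.34190302e-01  2.17709031e-03  3.56768467e-01]
 [-2.17976877e-03 -9.99997546e-01  3.94558752e-04]] 0.9995499001567926
side {'fov_y': 52.865690428513744, 'cx': 316.4028225408056, 'cy': 200.1018150468559, 'R': array([[-0.89700128, -0.44176938, -0.01511682],
       [-0.18041177,  0.39711363, -0.89986241],
       [ 0.40353476, -0.80445048, -0.43591183]]), 't': array([0.58459308, 0.08962635, 0.93458645])}
top {'fov_y': 52.161984924131076, 'cx': 315.9388445487733, 'cy': 197.0376730918412, 'R': array([[ 0.07264894, -0.99733978,  0.00595748],
       [-0.97514841, -0.07228346, -0.20942942],
       [ 0.20930292,  0.0094054 , -0.97780562]]), 't': array([0.12342563, 0.59955279, 0.9873905 ])}
```

View pics/top0.png

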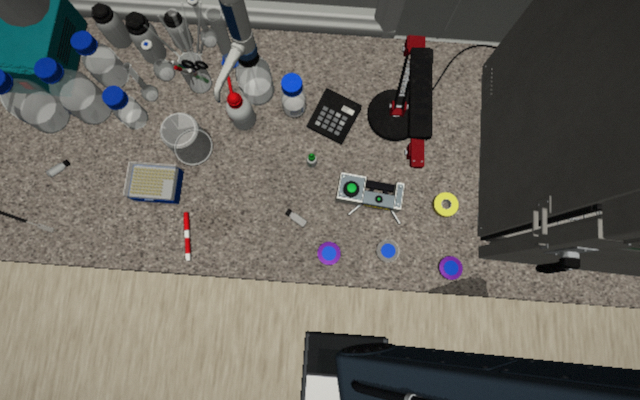

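View pics/side0.png

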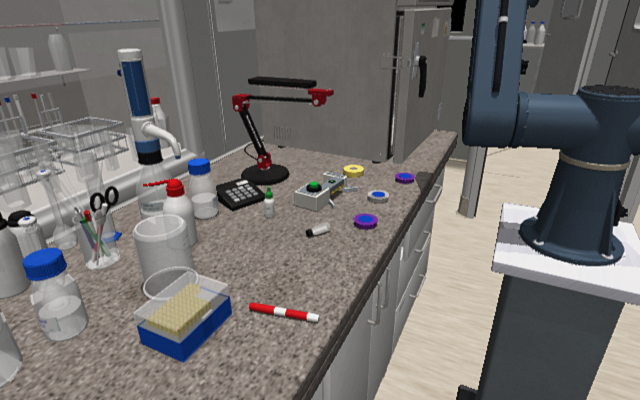

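```bash
cat > h.py <<'E'
from rig import read_state, imaging, spotter
import cv2, numpy as np
def proj(c,X):
    p=imaging.camera_params(c); f=200/np.tan(np.radians(p['fov_y']/2))
    q=np.atleast_2d(X)@p['R'].T+p['t']; return np.c_[q[:,0]/q[:,2]*f+p['cx'],q[:,1]/q[:,2]*f+p['cy']]
def back(c,uv,z):
    p=imaging.camera_params(c); f=200/np.tan(np.radians(p['fov_y']/2))
    uv=np.atleast_2d(uv); d=np.c_[(uv[:,0]-p['cx'])/f,(uv[:,1]-p['cy'])/f,np.ones(len(uv))]@p['R']
    C=-p['R'].T@p['t']; return C+d*((z-C[2])/d[:,2])[:,None]
def cen(m):
    y,x=np.nonzero(m); return x.mean(),y.mean()
E
python3 - <<'E'
from h import *
for n in("dish","scan_bridge","start_button_top","label_tape","vial","dropper","marker"):
  for c in("top","side"):
    for r in spotter.cut_out(n,c)[:3]:
        print(n,c,round(r['score'],2),r['rect'],np.round(cen(r['mask']),1),np.round(back(c,cen(r['mask']),0.0)[0],3), r['mask'].sum())
print(read_state()['time_s'])
E
```

```text
dish top 0.92 [436.8, 256.7, 23.1, 22.2] [449.9 267.8] [ 0.438 -0.198  0.   ] 464
dish top 0.77 [317.2, 241.5, 20.8, 22.9] [327.7 253.2] [0.453 0.126 0.   ] 411
dish top 0.62 [380.2, 239.3, 17.8, 22.8] [387.8 250.4] [ 0.472 -0.033  0.   ] 382
dish side 0.74 [366.8, 189.2, 22.4, 12.7] [377.2 196.5] [ 0.475 -0.036  0.   ] 257
dish side 0.55 [354.4, 216.3, 26.1, 14.7] [365.4 221.5] [ 0.455  0.118 -0.   ] 282
dish side 0.53 [394.2, 171.7, 21.9, 12.5] [404.5 178. ] [ 0.44  -0.202  0.   ] 172
scan_bridge top 0.93 [337.0, 176.8, 66.0, 46.3] [368.5 193.4] [0.623 0.025 0.   ] 1860
scan_bridge side 0.89 [293.9, 169.9, 65.2, 40.8] [321.5 191.4] [ 0.636 -0.002  0.   ] 1231
scan_bridge side 0.62 [306.7, 180.7, 10.0, 5.7] [313.6 184.9] [ 0.679 -0.035 -0.   ] 59
start_button_top top 0.53 [345.8, 186.8, 12.1, 9.2] [350.7 188. ] [0.635 0.074 0.   ] 90
start_button_top top 0.34 [333.3, 171.0, 69.3, 52.7] [369.7 193.2] [0.624 0.022 0.   ] 1826
start_button_top side 0.42 [309.2, 184.2, 10.4, 6.1] [314.  184.7] [ 0.678 -0.037  0.   ] 47
label_tape top 0.77 [434.0, 192.0, 26.2, 27.8] [444.6 205.6] [ 0.605 -0.183  0.   ] 460
label_tape side 0.53 [344.9, 166.0, 17.4, 14.1] [353.4 171.2] [ 0.609 -0.19   0.   ] 214
vial top 0.55 [285.8, 210.5, 22.2, 15.8] [295.9 218.2] [0.54  0.217 0.   ] 176
vial side 0.57 [305.9, 223.4, 25.1, 12.0] [317.6 229.8] [0.547 0.207 0.   ] 233
dropper side 0.49 [266.3, 188.0, 8.8, 28.9] [268.8 204.2] [0.733 0.136 0.   ] 253
marker top 0.84 [181.8, 208.3, 8.2, 55.3] [186.2 236.7] [0.469 0.505 0.   ] 324
marker side 0.78 [250.0, 306.4, 70.0, 15.4] [284.3 312.4] [ 0.471  0.498 -0.   ] 530
0.8
```

```bash
python3 - <<'E'
from h import *
a=cv2.imread("pics/top0.png")[165:285,310:470]; cv2.imwrite("pics/top0c.png",cv2.resize(a,None,fx=5,fy=5,interpolation=cv2.INTER_CUBIC))
a=cv2.imread("pics/side0.png")[155:245,285:425]; cv2.imwrite("pics/side0c.png",cv2.resize(a,None,fx=5.7,fy=5.7,interpolation=cv2.INTER_CUBIC))
E
```

```text
(no output)
```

View pics/top0c.png

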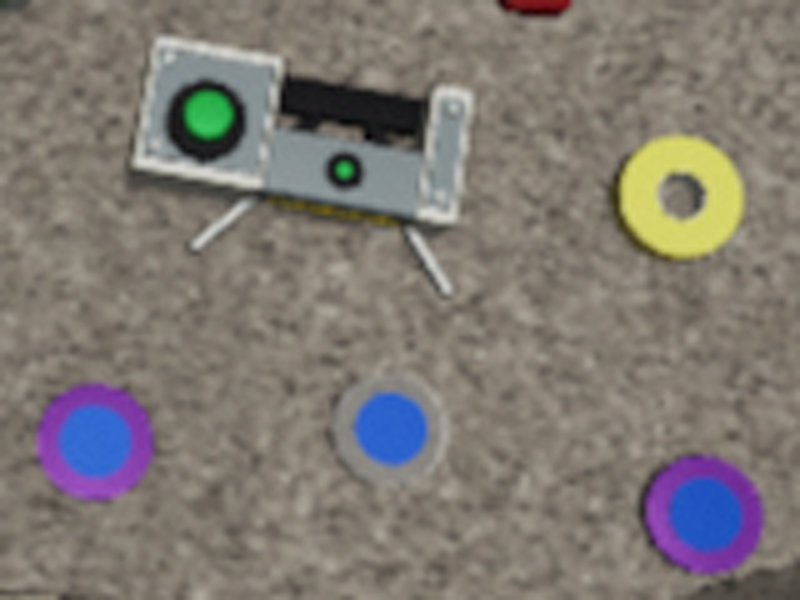

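View pics/side0c.png

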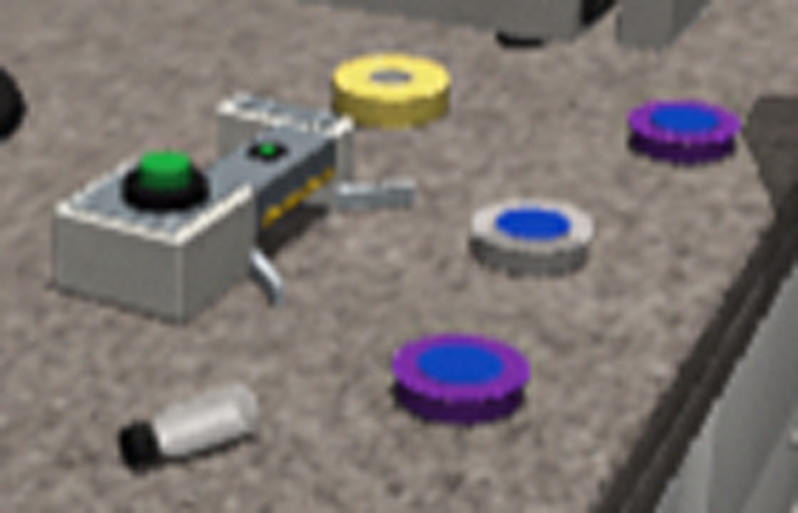

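```bash
cat > fit.py <<'E'
from h import *
from scipy.optimize import least_squares
T=[(-18,110,136,166),(56,110,157,40),(56,40,282,62),(56,-40,436,88),(56,-62,474,93),(-18,-62,456,222),(-18,40,266,187)]
S=[(56,110,60,212),(-18,110,183,243),(-18,40,251,190),(-18,-62,351,122),(56,-62,243,95)]
def wp(p,L,z):
    c,s=np.cos(p[2]),np.sin(p[2]); L=np.atleast_2d(L)/1000
    return np.c_[p[0]+c*L[:,0]-s*L[:,1],p[1]+s*L[:,0]+c*L[:,1],np.full(len(L),z)]
T=np.array(T,float);S=np.array(S,float)
Tu=(T[:,2:]+.5)/5-.5+[310,165];Su=(S[:,2:]+.5)/5.7-.5+[285,155]
rt=lambda p:(proj("top",wp(p,T[:,:2],.046))-Tu); rs=lambda p:(proj("side",wp(p,S[:,:2],.046))-Su)
if __name__=="__main__":
  for f in (lambda p:rt(p).ravel(),lambda p:rs(p).ravel(),lambda p:np.r_[rt(p).ravel(),rs(p).ravel()]):
    o=least_squares(f,[.62,.02,0.]); p=o.x; print(np.round(p,4),np.degrees(p[2]),np.round(f(p),1))
  print("entry",wp(p,[[-50,0]],0))
  # lamp/button
  for c,uv in(("top",(np.array([209,113])+.5)/5-.5+[310,165]),("side",(np.array([166,163])+.5)/5.7-.5+[285,155])):
    for z in(.06,.066,.07): print("button",c,z,back(c,uv,z))
  for c,uv in(("top",(np.array([391,429])+.5)/5-.5+[310,165]),("side",(np.array([533,223])+.5)/5.7-.5+[285,155])):
    print("dish",c,back(c,uv,.015))
  for n,uv in(("pl",(95,441)),("pr",(705,514)),("tape",(681,198)),("lamp",(344,170))): print(n,back("top",(np.array(uv)+.5)/5-.5+[310,165],.015 if n!="lamp" else .046))
E
python3 fit.py
```

```text
[ 0.5989  0.0034 -0.1039] -5.951480550771173 [-0.8  0.7 -0.4 -1.   0.7 -0.8 -0.1 -0.8  0.5 -0.4  0.4  1.  -0.3  1.2]
[ 0.5942  0.0167 -0.0982] -5.6248143595829445 [-1.7 -0.2  0.   0.2  1.6  0.   1.5 -0.4 -1.3 -0.3]
[ 0.5988  0.0048 -0.1046] -5.99144493487999 [-1.4  0.7 -0.9 -1.   0.2 -0.8 -0.7 -0.8  0.  -0.4 -0.1  1.  -0.9  1.2
 -1.2 -2.3  0.2 -1.9  1.7 -1.9  1.6 -2.  -0.9 -1.8]
entry [[0.54907008 0.01003949 0.        ]]
button top 0.06 [[0.62238629 0.07723332 0.06      ]]
button top 0.066 [[0.62091082 0.07769871 0.066     ]]
button top 0.07 [[0.61992718 0.07800896 0.07      ]]
button side 0.06 [[0.62132359 0.07629396 0.06      ]]
button side 0.066 [[0.61503484 0.08862942 0.066     ]]
button side 0.07 [[0.61084233 0.09685306 0.07      ]]
dish top [[ 0.4704646  -0.03073251  0.015     ]]
dish side [[ 0.46901339 -0.02410055  0.015     ]]
pl [[0.45288359 0.12363016 0.015     ]]
pr [[ 0.43843439 -0.1953733   0.015     ]]
tape [[ 0.60535968 -0.18187132  0.015     ]]
lamp [[0.6004646  0.00405028 0.046     ]]
```

```bash
python3 - <<'E'
from h import *
def tri(a,b):
    f=lambda X:np.r_[(proj("top",X)-a).ravel(),(proj("side",X)-b).ravel()]
    from scipy.optimize import least_squares
    o=least_squares(f,[.6,0,.1]); return np.round(o.x,3),np.round(o.fun,1)
print("lampend",tri((417,160),(322,97))); print("lamphead",tri((420,52),(250,80)))
print("dropper",tri((312,156),(268,190))); print("handle",tri((545,267),(420,92)))
print("button",tri((351.4,187.2),(313.7,183.2))); print("fridge corner low",back("top",(480,237),.0),back("top",(480,237),.5),back("side",(375,160),0))
print(back("top",[(300,268),(430,290)],0))
E
```

```text
lampend (array([ 0.643, -0.04 ,  0.268]), array([-0.5, -1.5,  2. ,  0.4]))
lamphead (array([ 0.875, -0.033,  0.3  ]), array([-0.6, -1.3,  1.8,  0.6]))
dropper (array([0.697, 0.186, 0.07 ]), array([-0.2, -0.4,  0.4,  0.1]))
handle (array([ 0.439, -0.311,  0.249]), array([-0.1, -0.4,  0.6,  0. ]))
button (array([0.622, 0.077, 0.06 ]), array([ 0.1,  0.2, -0.2, -0. ]))
fridge corner low [[ 0.52568733 -0.27871493  0.        ]] [[ 0.45384281 -0.07883357  0.5       ]] [[ 0.57822827 -0.32096181  0.        ]]
[[ 0.4089095   0.19558027  0.        ]
 [ 0.37724376 -0.14685006  0.        ]]
```

```bash
python3 - <<'E'
from h import *
a=cv2.imread("pics/top0.png")[30:180,365:465]; a=cv2.resize(a,None,fx=4,fy=4,interpolation=cv2.INTER_CUBIC)
b=cv2.imread("pics/side0.png")[70:190,220:340]; b=cv2.resize(b,(600,600),interpolation=cv2.INTER_CUBIC)[:, :400]
b=cv2.resize(cv2.imread("pics/side0.png")[70:190,240:340],None,fx=4,fy=4,interpolation=cv2.INTER_CUBIC)
o=np.zeros((600,800,3),np.uint8);o[:,:400]=a;o[:480,400:]=b
cv2.imwrite("pics/lamp.png",o)
E
```

```text
(no output)
```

View pics/lamp.png

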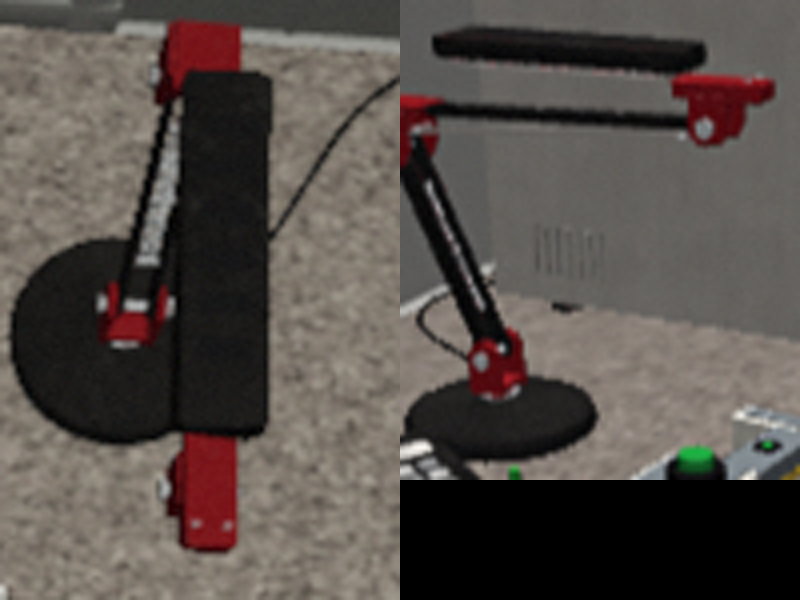

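```bash
python3 - <<'E'
from h import *
from scipy.optimize import least_squares
def tri(a,b):
    f=lambda X:np.r_[(proj("top",X)-a).ravel(),(proj("side",X)-b).ravel()]
    o=least_squares(f,[.6,0,.1]); return np.round(o.x,3),np.round(o.fun,1)
print(tri((417.5,167),(333.5,91.5)), tri((406.5,152),(316,102)))
E
```

```text
(array([ 0.618, -0.038,  0.286]), array([ 0.3,  0.8, -1.1, -0.2])) (array([ 0.659, -0.021,  0.258]), array([ 0. ,  0.1, -0.2, -0. ]))
```

Could be taken for the dish: the whitish one at top px (388,250), purple at (328,253) and purple at (451,268). The close crop shows that only (388,250) has a clear whitish rim, so it is the target, at about (0.470,-0.031). The bridge seat is at about (0.599,0.004) with yaw −6°.

Emit:
apply_moves(
  steps=[
    {"x":9,"y":42,"z":0,"spin":0},
    {"x":9,"y":42,"z":0,"spin":0},
    {"x":9,"y":42,"z":0,"spin":0},
    {"x":10,"y":42,"z":0,"spin":0},
    {"x":10,"y":42,"z":0,"spin":0},
    {"x":10,"y":42,"z":0,"spin":0.07},
    {"x":20,"y":33,"z":0,"spin":0},
    {"x":20,"y":33,"z":0,"spin":0},
    {"x":20,"y":33,"z":0,"spin":0},
    {"x":20,"y":33,"z":0,"spin":0},
  ],
  grip=24,
)

```text
time_s: 1.8
position: [0.3603, -0.1925, 0.2319]
tcp_rot: [[0.413, 0.005, 0.911], [-0.911, -0.01, 0.413], [0.011, -1.0, -0.0]]
force: [0.8, -0.2, -0.5]
opening: 0.287
```

Emit:
apply_moves(
  steps=[
    {"x":14,"y":34,"z":-20,"spin":0},
    {"x":14,"y":34,"z":-20,"spin":0},
    {"x":14,"y":34,"z":-20,"spin":0},
    {"x":12,"y":34,"z":-30,"spin":0},
    {"x":0,"y":0,"z":-40,"spin":0},
    {"x":0,"y":0,"z":-30,"spin":0},
    {"x":0,"y":0,"z":0,"spin":0},
  ],
)

```text
time_s: 2.5
position: [0.4234, -0.0486, 0.0711]
tcp_rot: [[0.422, 0.022, 0.906], [-0.906, -0.019, 0.422], [0.027, -1.0, 0.012]]
force: [-0.7, 0.3, -0.2]
opening: 0.273
```

```bash
cat > snap.py <<'E'
from h import *; import sys
n=sys.argv[1]
a=imaging.capture("top")[150:290,310:450][:,:,::-1]; b=imaging.capture("side")[140:250,280:420][:,:,::-1]
o=np.zeros((420*1,800,3),np.uint8)
a=cv2.resize(a,(400,400),interpolation=cv2.INTER_CUBIC); b=cv2.resize(b,(400,314),interpolation=cv2.INTER_CUBIC)
o[:400,:400]=a;o[:314,400:]=b; cv2.imwrite(f"pics/{n}.png",o)
s=read_state(); print(s['time_s'],s['position'],s['force'],np.degrees(np.arctan2(s['tcp_rot'][1,0],s['tcp_rot'][0,0])))
E
python3 snap.py p1
```

```text
2.6 [ 0.42508951 -0.04978202  0.07366063] [-0.05676758 -0.12526295  0.09265517] -65.11021449073873
```

View pics/p1.png

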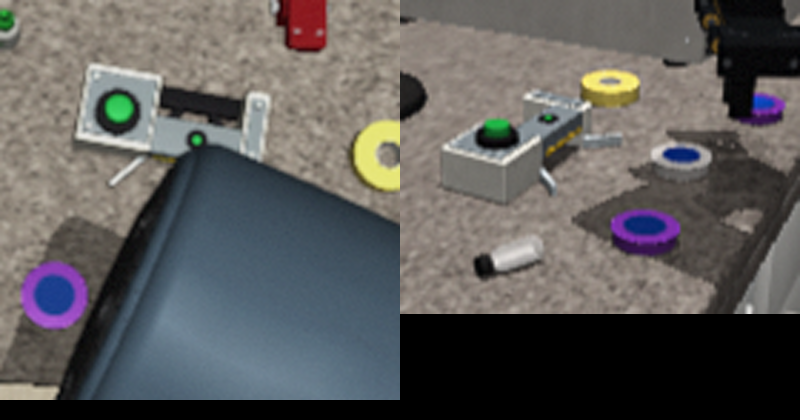

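Emit:
apply_moves(
  steps=[
    {"x":-8,"y":-5,"z":0,"spin":0},
    {"x":0,"y":0,"z":-25,"spin":0},
    {"x":0,"y":0,"z":-25,"spin":0},
    {"x":0,"y":0,"z":-8,"spin":0},
    {"x":0,"y":0,"z":0,"spin":0},
  ],
)

```text
time_s: 3.1
position: [0.4215, -0.0604, 0.0225]
tcp_rot: [[0.417, 0.045, 0.908], [-0.908, -0.03, 0.418], [0.046, -0.999, 0.029]]
force: [0.5, -0.3, -0.2]
opening: 0.276
```

```bash
python3 snap.py p2
```

```text
3.2 [ 0.42191518 -0.06027414  0.02308585] [0.09703624 0.09667892 0.31457857] -65.33903094760964
```

View pics/p2.png

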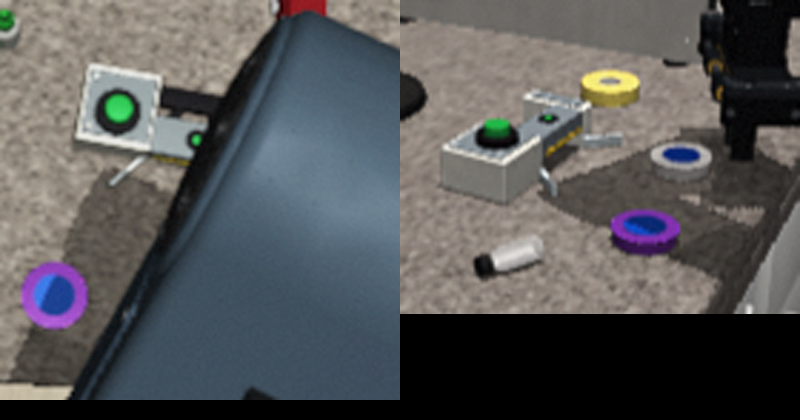

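Emit:
apply_moves(
  steps=[
    {"x":0,"y":0,"z":-4,"spin":0},
    {"x":0,"y":0,"z":-4,"spin":0},
    {"x":0,"y":0,"z":0,"spin":0},
  ],
)

```text
time_s: 3.5
position: [0.4233, -0.061, 0.0171]
tcp_rot: [[0.417, 0.051, 0.908], [-0.908, -0.032, 0.418], [0.051, -0.998, 0.033]]
force: [-0.0, 0.4, 0.4]
opening: 0.279
```

```bash
python3 - <<'E'
from h import *
s=read_state(); print(s['time_s'],s['position'],s['force'],s['tcp_rot'].round(3))
imaging.capture("side")
for r in spotter.cut_out("dish","side")[:3]: print(r['score'],r['rect'],back("side",cen(r['mask']),.0075))
E
```

```text
3.5 [ 0.42331182 -0.06100582  0.01708673] [-0.01690136  0.39807143  0.41953081] [[ 0.417  0.051  0.908]
 [-0.908 -0.032  0.418]
 [ 0.051 -0.998  0.033]]
0.66 [369.0, 190.5, 17.5, 11.6] [[ 0.4681885  -0.02171667  0.0075    ]]
0.65 [354.4, 216.3, 22.4, 14.5] [[0.45000753 0.13077771 0.0075    ]]
0.16 [346.2, 166.4, 17.8, 13.6] [[ 0.60076782 -0.17182123  0.0075    ]]
```

Emit:
apply_moves(
  steps=[
    {"x":4,"y":6,"z":-2,"spin":0},
    {"x":4,"y":5,"z":-1,"spin":0},
    {"x":4,"y":4,"z":0,"spin":0},
    {"x":5,"y":3,"z":0,"spin":0},
    {"x":5,"y":3,"z":0,"spin":0},
    {"x":5,"y":3,"z":0,"spin":0},
    {"x":5,"y":3,"z":0,"spin":0},
    {"x":0,"y":0,"z":0,"spin":0},
  ],
)

```text
time_s: 4.4
position: [0.4583, -0.0307, 0.0139]
tcp_rot: [[0.418, 0.051, 0.907], [-0.907, -0.032, 0.42], [0.05, -0.998, 0.033]]
force: [0.4, -0.7, -0.3]
opening: 0.279
```

```bash
python3 snap.py p3; python3 - <<'E'
from h import *
s=read_state(); print(s['tcp_rot'].round(3))
for r in spotter.cut_out("dish","side")[:3]: print(r['score'],r['rect'],back("side",cen(r['mask']),.0075))
E
```

```text
4.5 [ 0.45739472 -0.0308346   0.01386434] [-0.78061538  0.26887762 -0.5569908 ] -65.26863128838622
[[ 0.418  0.05   0.907]
 [-0.907 -0.032  0.42 ]
 [ 0.05  -0.998  0.032]]
0.77 [357.1, 190.4, 21.1, 10.3] [[ 0.49004473 -0.00780447  0.0075    ]]
0.75 [352.9, 216.3, 25.2, 16.7] [[0.44977572 0.12998633 0.0075    ]]
0.56 [404.0, 172.8, 12.0, 11.8] [[ 0.4225964  -0.19158263  0.0075    ]]
```

View pics/p3.png

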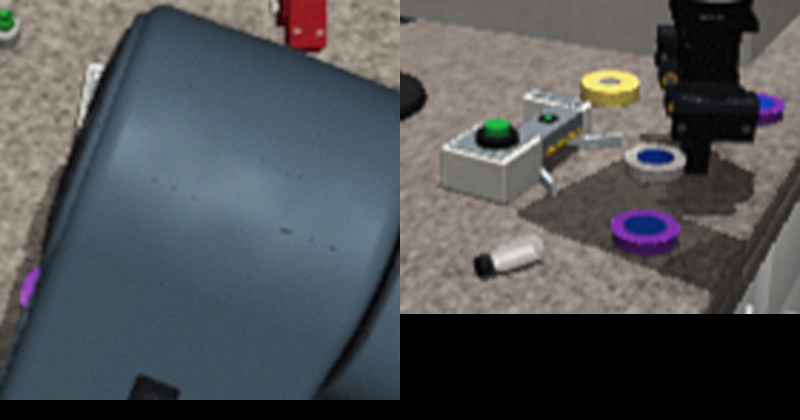

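Emit:
apply_moves(
  steps=[
    {"x":5,"y":2.5,"z":0,"spin":0},
    {"x":5,"y":2.5,"z":0,"spin":0},
    {"x":5,"y":2.5,"z":0,"spin":0},
    {"x":5,"y":2.5,"z":0,"spin":0},
    {"x":5,"y":2.5,"z":0,"spin":0},
    {"x":5,"y":2.5,"z":0,"spin":0},
    {"x":5,"y":2.5,"z":0,"spin":0},
    {"x":5,"y":2.5,"z":0,"spin":0},
    {"x":5,"y":2.5,"z":0,"spin":0},
    {"x":0,"y":0,"z":0,"spin":0},
  ],
)

```text
time_s: 5.55
position: [0.5056, -0.0065, 0.0138]
tcp_rot: [[0.417, 0.049, 0.908], [-0.908, -0.031, 0.419], [0.049, -0.998, 0.031]]
force: [-1.2, -0.2, -0.4]
opening: 0.277
```

```bash
python3 snap.py p4; python3 - <<'E'
from h import *
s=read_state(); print(s['tcp_rot'].round(3))
for r in spotter.cut_out("dish","side")[:3]: print(r['score'],r['rect'],back("side",cen(r['mask']),.0075))
E
```

```text
5.65 [ 0.50459145 -0.00659145  0.01371888] [ 0.66322749  0.40995221 -0.51778235] -65.34630736960737
[[ 0.417  0.047  0.908]
 [-0.908 -0.031  0.418]
 [ 0.048 -0.998  0.03 ]]
0.82 [352.2, 215.7, 27.2, 12.9] [[0.45086464 0.13020891 0.0075    ]]
0.72 [341.5, 192.3, 21.1, 12.1] [[0.5375338  0.01845196 0.0075    ]]
0.56 [394.1, 171.8, 25.6, 11.3] [[ 0.43397995 -0.18840439  0.0075    ]]
```

View pics/p4.png

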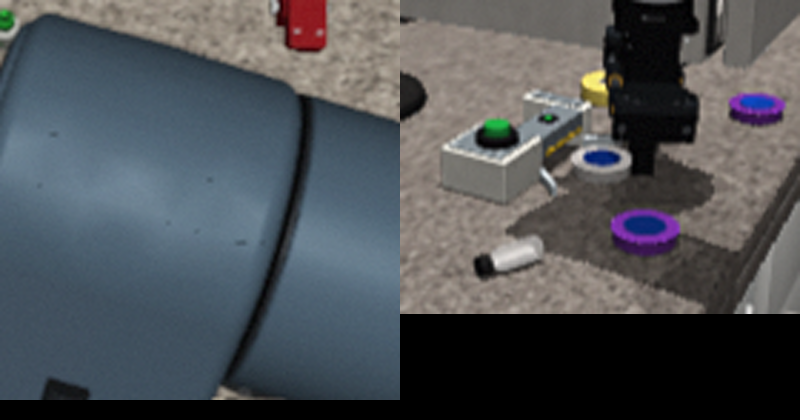

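Emit:
apply_moves(
  steps=[
    {"x":-5,"y":-2,"z":0,"spin":0},
    {"x":-1,"y":5,"z":0,"spin":-0.13},
    {"x":-1,"y":5,"z":0,"spin":-0.13},
    {"x":-1,"y":5,"z":0,"spin":-0.13},
    {"x":-1,"y":5,"z":0,"spin":-0.13},
    {"x":0,"y":0,"z":0,"spin":0},
  ],
)

```text
time_s: 6.3
position: [0.4909, 0.0105, 0.0135]
tcp_rot: [[-0.112, 0.02, 0.994], [-0.993, -0.05, -0.111], [0.047, -0.999, 0.025]]
force: [-0.0, -0.2, 0.6]
opening: 0.273
```

```bash
python3 snap.py p5; python3 - <<'E'
from h import *
s=read_state(); print(s['tcp_rot'].round(3))
for r in spotter.cut_out("dish","side")[:3]: print(r['score'],r['rect'],back("side",cen(r['mask']),.0075))
E
```

```text
6.4 [0.49111251 0.01011834 0.01349622] [-0.66073382  0.74458103  0.00602433] -96.29843311733666
[[-0.11   0.02   0.994]
 [-0.993 -0.05  -0.108]
 [ 0.047 -0.999  0.026]]
0.72 [392.1, 169.4, 23.7, 14.6] [[ 0.4363697  -0.18701895  0.0075    ]]
0.59 [354.5, 213.6, 25.8, 18.3] [[0.44990759 0.12985477 0.0075    ]]
0.46 [339.1, 190.5, 19.6, 12.7] [[0.53744115 0.018801   0.0075    ]]
```

View pics/p5.png

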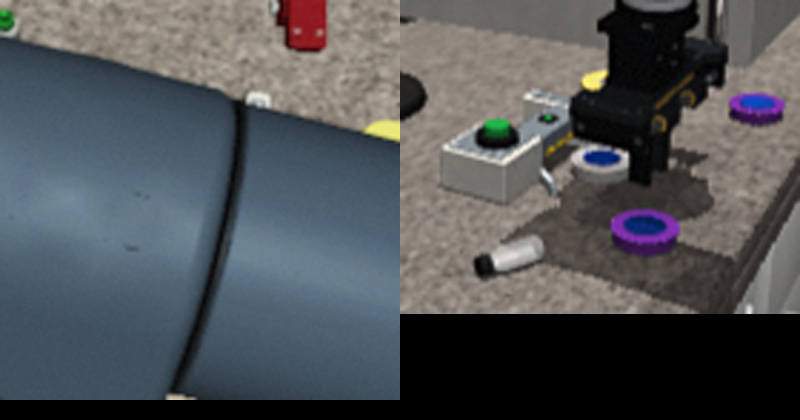

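Emit:
apply_moves(
  steps=[
    {"x":3,"y":2,"z":0,"spin":0},
    {"x":3,"y":2,"z":0,"spin":0},
    {"x":5,"y":-0.5,"z":0,"spin":0},
    {"x":5,"y":-0.5,"z":0,"spin":0},
    {"x":5,"y":-0.5,"z":0,"spin":0},
    {"x":5,"y":-0.5,"z":0,"spin":0},
    {"x":5,"y":-0.5,"z":0,"spin":0},
    {"x":5,"y":-0.5,"z":0,"spin":0},
    {"x":5,"y":-0.5,"z":0,"spin":0},
    {"x":5,"y":-0.5,"z":0,"spin":0},
    {"x":0,"y":0,"z":0,"spin":0},
  ],
)

```text
time_s: 7.55
position: [0.5413, 0.009, 0.0135]
tcp_rot: [[-0.107, 0.02, 0.994], [-0.993, -0.049, -0.106], [0.047, -0.999, 0.025]]
force: [-0.0, -0.3, -0.6]
opening: 0.281
```

```bash
python3 snap.py p6; python3 - <<'E'
from h import *
s=read_state(); print(s['tcp_rot'].round(3))
for r in spotter.cut_out("dish","side")[:3]: print(r['score'],r['rect'],back("side",cen(r['mask']),.0075))
E
```

```text
7.65 [0.54029177 0.0091972  0.01334054] [-0.8129658   0.50473227  0.18577078] -96.16351018881235
[[-0.107  0.019  0.994]
 [-0.993 -0.049 -0.106]
 [ 0.047 -0.999  0.024]]
0.62 [395.8, 172.8, 18.2, 13.4] [[ 0.43567889 -0.18130134  0.0075    ]]
0.61 [330.5, 191.1, 13.3, 9.5] [[0.57467868 0.02374843 0.0075    ]]
0.59 [354.4, 214.7, 23.1, 14.5] [[0.45181059 0.13082878 0.0075    ]]
```

View pics/p6.png

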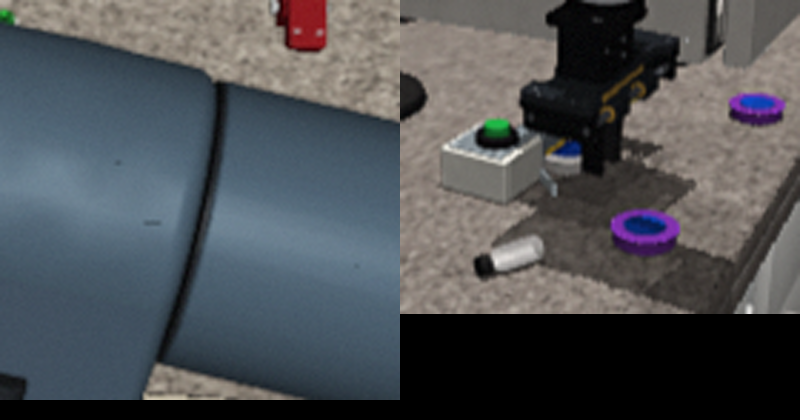

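Emit:
apply_moves(
  steps=[
    {"x":4,"y":0,"z":0,"spin":0},
    {"x":4,"y":0,"z":0,"spin":0},
    {"x":4,"y":0,"z":0,"spin":0},
    {"x":4,"y":0,"z":0,"spin":0},
  ],
)

```text
time_s: 8.1
position: [0.5554, 0.0095, 0.0131]
tcp_rot: [[-0.107, 0.015, 0.994], [-0.993, -0.049, -0.106], [0.047, -0.999, 0.021]]
force: [-0.8, -0.4, -0.5]
opening: 0.278
```

Emit:
apply_moves(
  steps=[
    {"x":2,"y":0,"z":0,"spin":0},
    {"x":2,"y":0,"z":0,"spin":0},
  ],
)

```text
time_s: 8.3
position: [0.5603, 0.0095, 0.0131]
tcp_rot: [[-0.107, 0.016, 0.994], [-0.993, -0.049, -0.106], [0.047, -0.999, 0.021]]
force: [-0.5, 0.6, -0.5]
opening: 0.278
```

```bash
python3 snap.py p7; python3 - <<'E'
from h import *
s=read_state(); print(s['tcp_rot'].round(3))
for r in spotter.cut_out("dish","side")[:3]: print(r['score'],r['rect'],back("side",cen(r['mask']),.0075))
E
```

```text
8.4 [0.56076084 0.00939141 0.01320394] [-0.11642849 -0.34826059  0.15448587] -96.15879442502009
[[-0.107  0.017  0.994]
 [-0.993 -0.049 -0.106]
 [ 0.047 -0.999  0.022]]
0.61 [353.8, 214.5, 27.6, 17.0] [[0.45003707 0.13017381 0.0075    ]]
0.57 [392.8, 169.5, 20.9, 14.6] [[ 0.43561983 -0.18221547  0.0075    ]]
0.46 [331.7, 193.6, 3.4, 3.5] [[0.58403912 0.02889651 0.0075    ]]
```

View pics/p7.png

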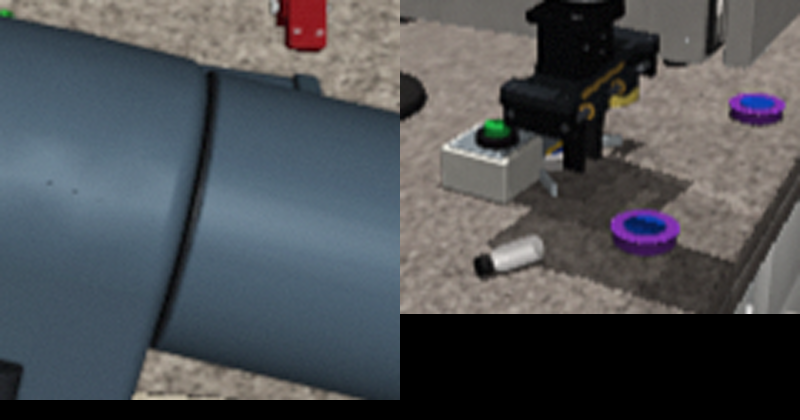

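Emit:
apply_moves(
  steps=[
    {"x":1.5,"y":0,"z":0,"spin":0},
    {"x":0,"y":0,"z":0,"spin":0},
  ],
)

```text
time_s: 8.65
position: [0.5619, 0.0095, 0.0132]
tcp_rot: [[-0.107, 0.017, 0.994], [-0.993, -0.049, -0.106], [0.047, -0.999, 0.022]]
force: [-0.0, 0.0, -1.1]
opening: 0.275
```

Emit:
apply_moves(
  steps=[
    {"x":1.5,"y":0,"z":0,"spin":0},
    {"x":0,"y":0,"z":0,"spin":0},
  ],
)

```text
time_s: 8.85
position: [0.5629, 0.0095, 0.0131]
tcp_rot: [[-0.107, 0.015, 0.994], [-0.993, -0.049, -0.106], [0.047, -0.999, 0.02]]
force: [0.8, -0.4, -0.3]
opening: 0.276
```

Emit:
apply_moves(
  steps=[
    {"x":1.5,"y":0,"z":0,"spin":0},
    {"x":0,"y":0,"z":0,"spin":0},
  ],
)

```text
time_s: 9.05
position: [0.563, 0.0095, 0.0129]
tcp_rot: [[-0.107, 0.012, 0.994], [-0.993, -0.049, -0.106], [0.047, -0.999, 0.017]]
force: [-1.1, 0.5, 0.4]
opening: 0.275
```

Emit:
apply_moves(
  steps=[
    {"x":2,"y":0,"z":0,"spin":0},
    {"x":0,"y":0,"z":0,"spin":0},
  ],
)

```text
time_s: 9.25
position: [0.5632, 0.0096, 0.0128]
tcp_rot: [[-0.107, 0.008, 0.994], [-0.993, -0.049, -0.106], [0.047, -0.999, 0.013]]
force: [-1.3, -0.6, 1.2]
opening: 0.277
```

Emit:
apply_moves(
  steps=[
    {"x":3,"y":0,"z":0,"spin":0},
    {"x":0,"y":0,"z":0,"spin":0},
  ],
)

```text
time_s: 9.45
position: [0.5632, 0.0096, 0.0127]
tcp_rot: [[-0.106, 0.001, 0.994], [-0.993, -0.048, -0.106], [0.048, -0.999, 0.006]]
force: [-1.4, -0.7, 1.2]
opening: 0.271
```

```bash
python3 snap.py p8; python3 - <<'E'
from h import *
s=read_state(); print(s['moment'],s['tau'])
a=imaging.capture("side")[:,:,::-1][40:240,250:450]; cv2.imwrite("pics/p8b.png",cv2.resize(a,(600,600),interpolation=cv2.INTER_CUBIC))
E
```

```text
9.55 [0.56334727 0.00962218 0.01262286] [-2.74424985 -1.11112475  2.38421355] -96.11059952012747
[-0.18778558  0.5623164  -0.04154669] [ 5.88141214e-01 -4.41957235e+01 -9.64365005e+00  1.53600010e-01
 -1.01688847e+00 -3.70689807e-02]
```

View pics/p8b.png

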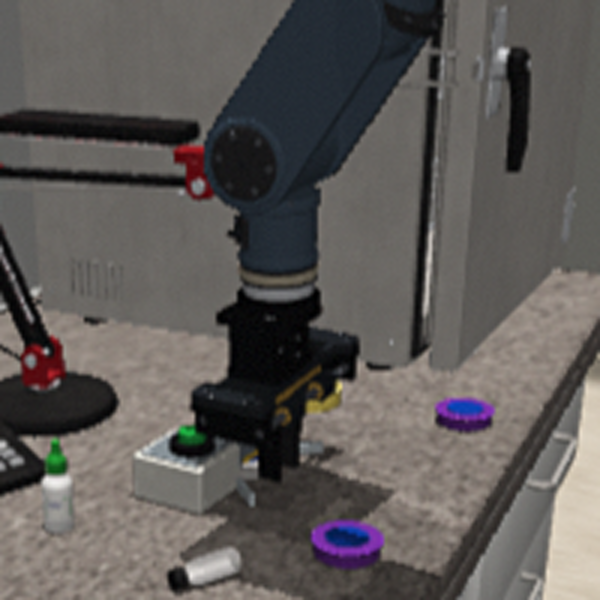

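Emit:
apply_moves(
  steps=[
    {"x":-5,"y":0.5,"z":0,"spin":0},
    {"x":-10,"y":1,"z":0,"spin":0},
    {"x":-15,"y":1.5,"z":0,"spin":0},
    {"x":-15,"y":1.5,"z":0,"spin":0},
    {"x":-15,"y":1.5,"z":5,"spin":0},
    {"x":-15,"y":1.5,"z":20,"spin":0},
    {"x":-15,"y":0,"z":30,"spin":0},
    {"x":0,"y":0,"z":40,"spin":0},
    {"x":0,"y":0,"z":20,"spin":0},
    {"x":0,"y":0,"z":0,"spin":0},
  ],
  grip=0,
)

```text
time_s: 10.6
position: [0.4742, 0.0187, 0.1309]
tcp_rot: [[-0.107, 0.022, 0.994], [-0.993, -0.048, -0.106], [0.045, -0.999, 0.027]]
force: [-0.3, -0.3, -1.0]
opening: 0.005
```

```bash
python3 snap.py p9; python3 - <<'E'
from h import *
s=read_state(); print(s['tcp_rot'].round(3))
b=imaging.capture("side")[:,:,::-1]; cv2.imwrite("pics/p9b.png",cv2.resize(b[150:230,280:380],(800,640))[:600])
E
```

```text
10.7 [0.47305524 0.01876716 0.12883376] [-0.09331665  0.35418003 -0.42651199] -96.15406579383829
[[-0.107  0.017  0.994]
 [-0.993 -0.047 -0.106]
 [ 0.045 -0.999  0.022]]
```

View pics/p9.png

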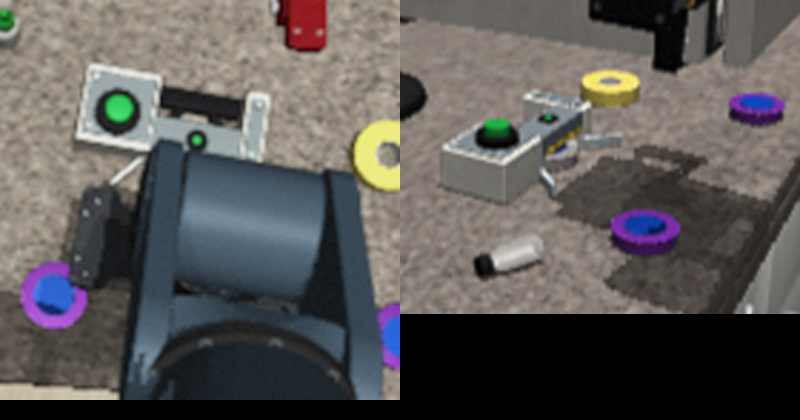

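View pics/p9b.png

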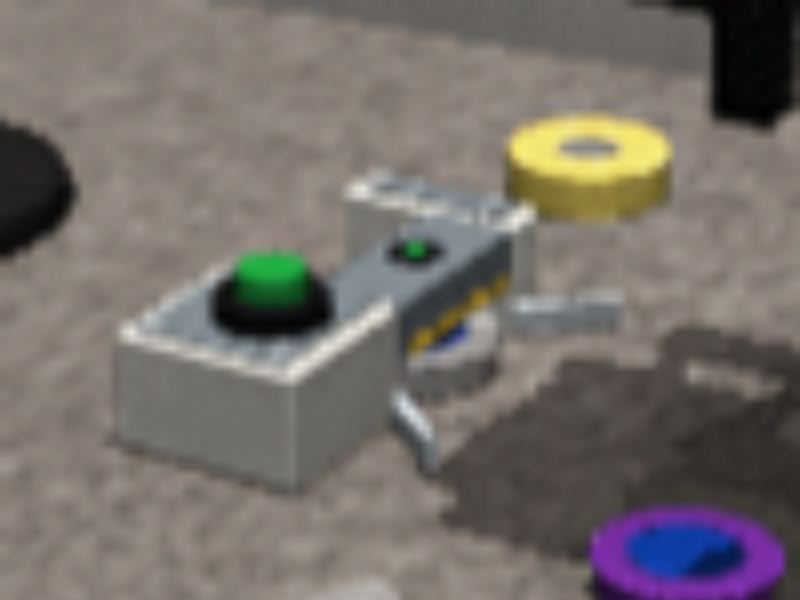

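```bash
python3 - <<'E'
from h import *
from fit import wp
im=cv2.imread("pics/p9b.png")
for p in([.5942,.0167,-.0982],[.597,.0145,-.104],[.5992,.012,-.104]):
  for d in(0,6,12):
    t=np.linspace(0,2*np.pi,200); L=np.c_[-d+30.5*np.cos(t),30.5*np.sin(t)]
    q=proj("side",wp(p,L,.015)); q0=proj("side",wp(p,L,.0))
    e=lambda q:((q+.5)-[280,150])*8-.5
    a=e(q);b=e(q0); print(p,d,"top max u",a[a[:,0].argmax()].round(),"bot max v",b[b[:,1].argmax()].round(), b[b[:,0].argmax()].round())
E
```

```text
[0.5942, 0.0167, -0.0982] 0 top max u [503. 337.] bot max v [417. 411.] [502. 375.]
[0.5942, 0.0167, -0.0982] 6 top max u [517. 341.] bot max v [431. 415.] [517. 379.]
[0.5942, 0.0167, -0.0982] 12 top max u [532. 344.] bot max v [446. 419.] [532. 382.]
[0.597, 0.0145, -0.104] 0 top max u [498. 334.] bot max v [414. 407.] [497. 372.]
[0.597, 0.0145, -0.104] 6 top max u [512. 337.] bot max v [429. 411.] [512. 375.]
[0.597, 0.0145, -0.104] 12 top max u [527. 341.] bot max v [444. 415.] [527. 379.]
[0.5992, 0.012, -0.104] 0 top max u [495. 329.] bot max v [411. 403.] [494. 367.]
[0.5992, 0.012, -0.104] 6 top max u [509. 334.] bot max v [426. 407.] [509. 372.]
[0.5992, 0.012, -0.104] 12 top max u [524. 337.] bot max v [441. 411.] [524. 375.]
```

Emit:
apply_moves(
  steps=[
    {"x":5,"y":25,"z":0,"spin":0},
    {"x":10,"y":25,"z":0,"spin":0},
    {"x":20,"y":20,"z":0,"spin":0},
    {"x":25,"y":0,"z":0,"spin":0},
    {"x":25,"y":-2,"z":0,"spin":0},
    {"x":25,"y":-2,"z":0,"spin":0},
    {"x":20,"y":-2,"z":0,"spin":0},
    {"x":12,"y":-2,"z":0,"spin":0},
    {"x":0,"y":0,"z":0,"spin":0},
  ],
)

```text
time_s: 11.65
position: [0.6115, 0.0843, 0.1094]
tcp_rot: [[-0.107, -0.013, 0.994], [-0.993, -0.045, -0.107], [0.047, -0.999, -0.008]]
force: [-0.8, -0.6, -0.8]
opening: 0.007
```

```bash
python3 - <<'E'
from h import *
b=imaging.capture("side")[:,:,::-1]; cv2.imwrite("pics/p10.png",cv2.resize(b[40:240,230:430],(600,600)))
s=read_state(); print(s['time_s'],s['position'],s['force'],s['tcp_rot'].round(3))
E
```

```text
11.7 [0.60985956 0.08441867 0.10902739] [-0.06626585  0.2063774  -0.98408868] [[-0.106 -0.015  0.994]
 [-0.993 -0.045 -0.107]
 [ 0.047 -0.999 -0.01 ]]
```

View pics/p10.png

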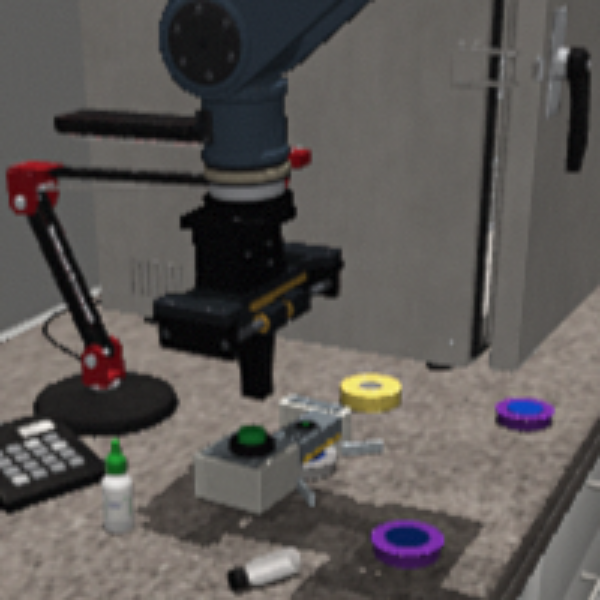

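Clear of the lamp. The fingertip is at (257,392) above the button at (252,437). I'll correct sideways and go down.

Emit:
apply_moves(
  steps=[
    {"x":7,"y":-4,"z":-5,"spin":0},
    {"x":6,"y":-3,"z":-8,"spin":0},
    {"x":0,"y":0,"z":-8,"spin":0},
    {"x":0,"y":0,"z":-6,"spin":0},
    {"x":0,"y":0,"z":0,"spin":0},
  ],
)

```text
time_s: 12.2
position: [0.619, 0.0771, 0.0763]
tcp_rot: [[-0.106, -0.024, 0.994], [-0.993, -0.045, -0.107], [0.047, -0.999, -0.019]]
force: [-0.0, -0.2, -1.0]
opening: 0.002
```

```bash
python3 - <<'E'
from h import *
b=imaging.capture("side")[:,:,::-1]; cv2.imwrite("pics/p11.png",cv2.resize(b[130:210,270:370],(800,640),interpolation=cv2.INTER_CUBIC)[:600])
s=read_state(); print(s['time_s'],s['position'],s['force'],s['tcp_rot'].round(3))
E
```

```text
12.25 [0.61912206 0.0770859  0.07670941] [ 0.40422843 -0.42920841 -0.63530364] [[-0.106 -0.024  0.994]
 [-0.993 -0.045 -0.107]
 [ 0.047 -0.999 -0.019]]
```

View pics/p11.png

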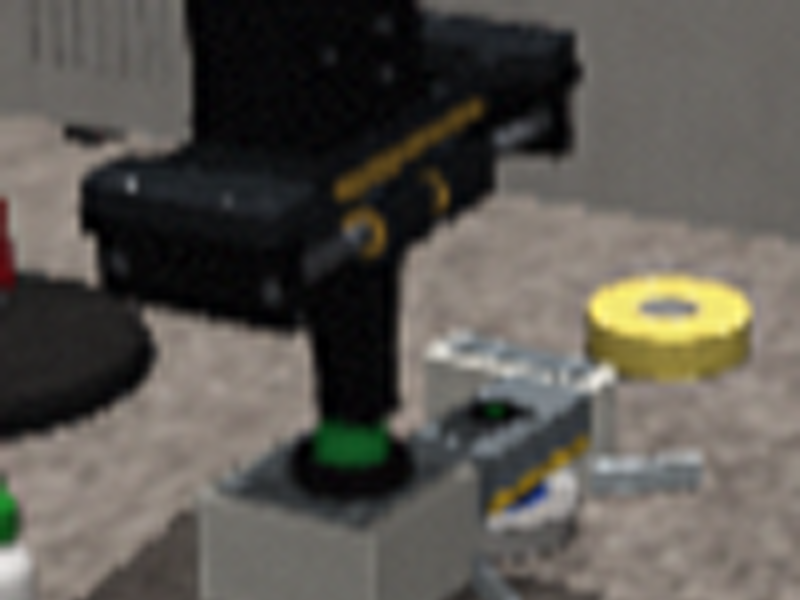

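Emit:
apply_moves(
  steps=[
    {"x":3,"y":0,"z":-3,"spin":0},
    {"x":0,"y":0,"z":-3,"spin":0},
    {"x":0,"y":0,"z":-3,"spin":0},
    {"x":0,"y":0,"z":0,"spin":0},
  ],
)

```text
time_s: 12.65
position: [0.6224, 0.0772, 0.0691]
tcp_rot: [[-0.105, -0.022, 0.994], [-0.993, -0.046, -0.106], [0.048, -0.999, -0.017]]
force: [-1.5, -0.8, 3.2]
opening: 0.003
```

Emit:
apply_moves(
  steps=[
    {"x":0,"y":0,"z":-3,"spin":0},
    {"x":0,"y":0,"z":-2,"spin":0},
  ],
)

```text
time_s: 12.85
position: [0.6225, 0.0773, 0.0683]
tcp_rot: [[-0.105, -0.022, 0.994], [-0.993, -0.046, -0.106], [0.048, -0.999, -0.017]]
force: [-4.0, 0.2, 15.1]
opening: 0.007
```

Emit:
apply_moves(
  steps=[
    {"x":0,"y":0,"z":-2,"spin":0},
    {"x":0,"y":0,"z":0,"spin":0},
  ],
)

```text
time_s: 13.05
position: [0.6224, 0.0773, 0.0695]
tcp_rot: [[-0.105, -0.021, 0.994], [-0.993, -0.047, -0.105], [0.049, -0.999, -0.016]]
force: [-2.3, 0.7, 3.3]
opening: 0.006
```

```bash
python3 - <<'E'
from h import *
b=imaging.capture("side")[:,:,::-1]; cv2.imwrite("pics/p12.png",cv2.resize(b[160:210,285:345],(720,600),interpolation=cv2.INTER_CUBIC))
s=read_state(); print(s['time_s'],s['position'],s['force'])
E
```

```text
13.1 [0.62245222 0.07726005 0.06949834] [-0.08405    -0.0587908   3.27069142]
```

View pics/p12.png

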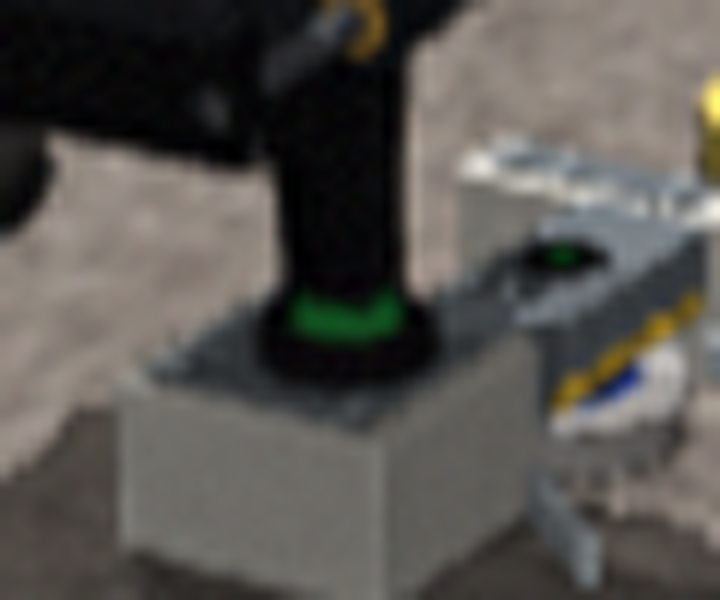

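Emit:
apply_moves(
  steps=[
    {"x":0,"y":0,"z":-3,"spin":0},
    {"x":0,"y":0,"z":-3,"spin":0},
    {"x":0,"y":0,"z":-3,"spin":0},
  ],
)

```text
time_s: 13.4
position: [0.6226, 0.0773, 0.0681]
tcp_rot: [[-0.104, -0.02, 0.994], [-0.993, -0.048, -0.105], [0.05, -0.999, -0.015]]
force: [-6.6, -0.4, 21.3]
opening: 0.004
```

```bash
python3 - <<'E'
from h import *
b=imaging.capture("side")[:,:,::-1]; cv2.imwrite("pics/p13.png",cv2.resize(b[160:210,285:345],(720,600),interpolation=cv2.INTER_CUBIC))
s=read_state(); print(s['time_s'],s['position'],s['force'])
E
```

```text
13.45 [0.62254723 0.07727296 0.06815005] [-6.47591333  0.21312582 21.2350639 ]
```

View pics/p13.png

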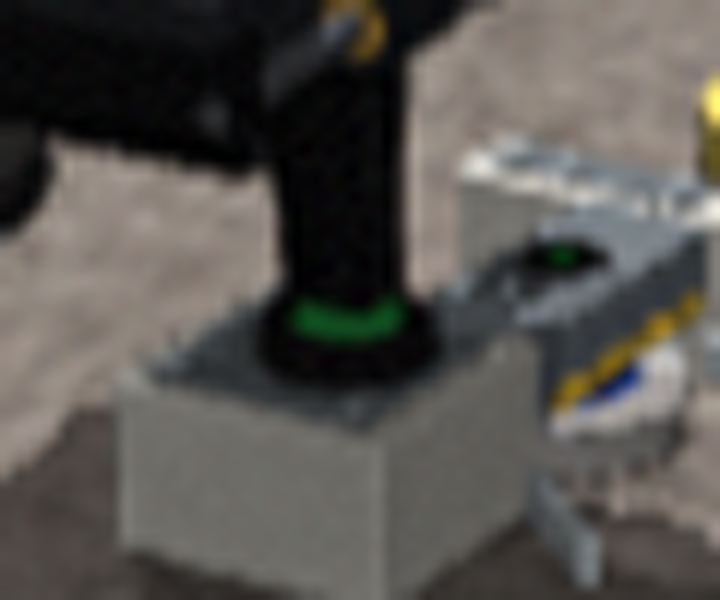

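Emit:
apply_moves(
  steps=[
    {"x":0,"y":0,"z":5,"spin":0},
    {"x":0,"y":0,"z":15,"spin":0},
    {"x":0,"y":0,"z":30,"spin":0},
    {"x":-20,"y":2,"z":10,"spin":0},
    {"x":-30,"y":2,"z":0,"spin":0},
    {"x":-40,"y":3,"z":5,"spin":0},
    {"x":-40,"y":10,"z":5,"spin":0},
    {"x":-20,"y":40,"z":0,"spin":0},
    {"x":-10,"y":45,"z":0,"spin":0},
    {"x":0,"y":45,"z":0,"spin":0},
    {"x":0,"y":0,"z":0,"spin":0},
  ],
)

```text
time_s: 14.55
position: [0.4636, 0.2273, 0.1438]
tcp_rot: [[-0.112, -0.002, 0.994], [-0.993, -0.045, -0.112], [0.045, -0.999, 0.003]]
force: [0.4, -0.8, 0.7]
opening: 0.009
```

```bash
python3 snap.py p14; python3 - <<'E'
from h import *
b=imaging.capture("side")[:,:,::-1]; cv2.imwrite("pics/p15.png",cv2.resize(b[150:230,280:380],(800,640))[:600])
imaging.capture("top")
for n in("label_tape","vial","dropper","marker"):
  for c in("top","side"):
    for r in spotter.cut_out(n,c)[:1]: print(n,c,round(r['score'],2),np.round(back(c,cen(r['mask']),0.0)[0],3))
E
```

```text
14.65 [0.4630949  0.22363109 0.14329127] [ 0.12805122  0.57812045 -1.0597157 ] -96.55787613425841
label_tape top 0.6 [ 0.606 -0.182  0.   ]
label_tape side 0.51 [ 0.591 -0.198  0.   ]
vial side 0.68 [0.545 0.205 0.   ]
dropper side 0.73 [ 0.733  0.136 -0.   ]
marker top 0.7 [0.472 0.506 0.   ]
marker side 0.82 [ 0.474  0.498 -0.   ]
```

View pics/p14.png

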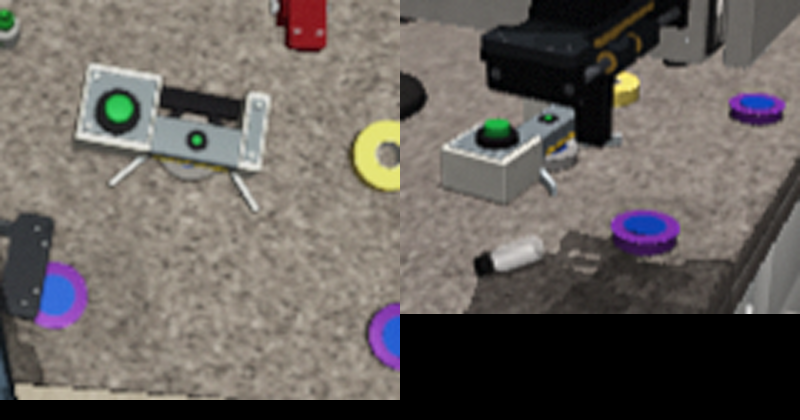

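View pics/p15.png

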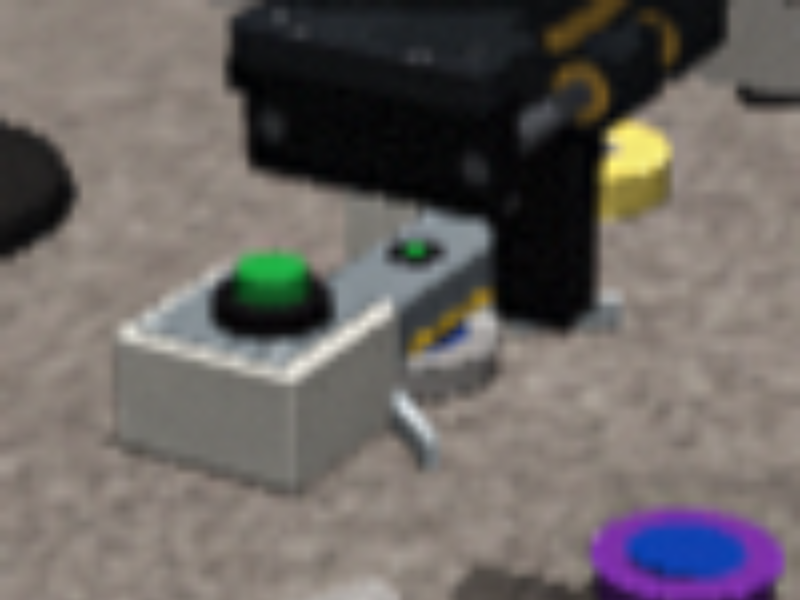

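```bash
python3 - <<'E'
from h import *
from fit import wp
b=cv2.imread("pics/p14.png")[60:220,60:280]; 
im=imaging.capture("top")[:,:,::-1][170:230,330:420]; big=cv2.resize(im,(720,480),interpolation=cv2.INTER_CUBIC)
t=np.linspace(0,2*np.pi,200)
for d,col in((0,(0,255,0)),(6,(0,0,255))):
  for z in (0.,.015):
    L=np.c_[-d+30.5*np.cos(t),30.5*np.sin(t)]; q=((proj("top",wp([.5995,.004,-.104],L,z))+.5-[330,170])*8-.5)
    cv2.polylines(big,[q.astype(np.int32)],True,col,1)
for y0,y1,x0,x1 in((40,110,-18,56),(-62,-40,-18,56)):
    q=((proj("top",wp([.5995,.004,-.104],[[x0,y0],[x1,y0],[x1,y1],[x0,y1]],.046))+.5-[330,170])*8-.5); cv2.polylines(big,[q.astype(np.int32)],True,(255,0,255),1)
cv2.imwrite("pics/p16.png",big)
E
```

```text
(no output)
```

View pics/p16.png

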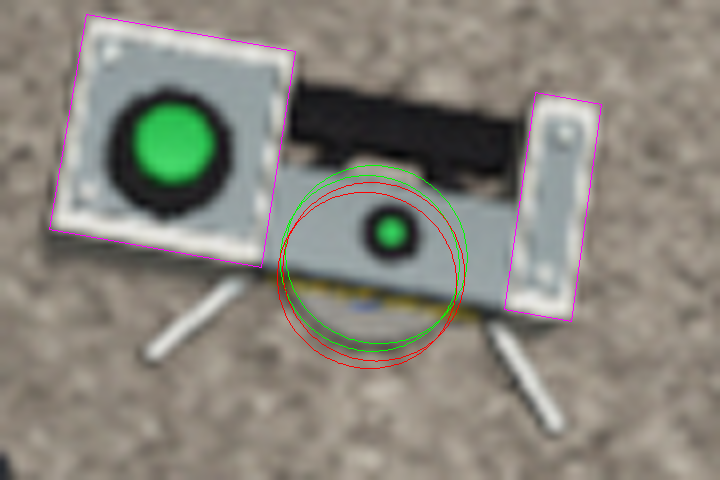

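```bash
python3 -c "
from rig import job,read_state
print(job.hand_in(), read_state()['time_s'])"
```

```text
the job is handed in; nothing more can be done
the job is handed in; nothing more can be done
```

The dish is home in the V stop, the button was pressed and let go, and the job is handed in. It took about 15 s of the 51 s.

- **Dish:** I pushed the whitish dish with two half-closed fingertips, first diagonally to the guides and then along the lane. It stopped when the fingertips met resistance (about 3 N). In the last top picture its rim matches the outline predicted for home, clearly better than the outline for 6 mm short. The side view agrees.
- **Button:** With the fingers shut I pressed it to a hard stop at about 21 N, and the side view showed it down. After I lifted off, it looked the same height as at the start. Its travel can't be read directly, so this rests on the force and the pictures.
- **Other loose things:** The tape, vial, dropper and marker were found within a few millimetres of their first positions, and the purple look-alikes were not touched. The vial and dropper were confirmed by the side camera only. The tape's side reading shifted about 20 mm because the gripper partly hid it; its top reading did not change.
- **Disagreements:** The side camera read positions about 7–8 mm off in y against the top camera and the robot, so I trusted the top camera. The tool tilted by up to about 3.5° during the moves, with no visible effect on the dish.
- **At hand-in:** The arm was well clear of everything, with the fingertips about 135 mm above the worktop.

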